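# Load the deburring station and latch its guard gate

### The arm

A 6-joint arm with a two-finger parallel gripper is mounted at the origin on the work surface. World frame = base frame: x ahead of the robot, y to its left, z up, the work surface at z = 0. Lengths are in m, angles in rad, forces in N, time in s.
With the tool pointing down it reaches from about 0.25 to 0.775 m from the base axis. Payload 4 kg.
Tool frame: the origin (TCP) lies midway between the tips of the shut fingers; the grasp point (between the pads) lies 19 mm behind it (robot.tcp_to_grasp is the distance from the TCP to the grasp point, in m); z points along the fingers, x is the direction in which the jaws open and shut, and the axes are right-handed (so a half turn about z gives the same grasp; the last joint's range is limited). The gripper opens to 94 mm and grips with 3 to 60 N. Pads are 16 mm wide; open, the fingers measure 119 mm over their backs; the gripper's body (75 mm by 177 mm) begins 78 mm behind the grasp point.
Start: joints at [1.086, 0.087, 1.371, -0, 1.684, -0.103], TCP at [0.205, 0.51, 0.206] pointing down, gripper open.
Joint ranges: [-3.1, 3.1], [-0.76, 2.03], [0.27, 2.55], [-1.08, 4.22], [0.17, 2.65], [-2.57, 2.57]. Speed limits (rad/s): [2.79, 2.79, 3.14, 3.14, 3.14, 3.14].

### API

Orientations are given as [roll, pitch, yaw] about the fixed x, y, z axes, in that order (R = Rz(yaw) Ry(pitch) Rx(roll)).
In Python, from bench import get_obs, vision, robot gives the robot as it stands.
- The arm moves only by the tool servo_tool, never from a script. Its argument "targets" is text: rows parted by semicolons, each of 7 numbers parted by spaces: the opening, from 0 (shut) to 1 (fully open), then the shift along the tool's x, y, z as a fraction of full scale, then the turn, a rotation vector about the tool's x, y, z as a fraction of full scale. A call has 1 to 12 rows; each row is the pose to reach, as a shift and turn from the pose commanded when the call began, along the tool's axes at that moment, turning the shorter way round; what a row does not reach only later rows make up. Full scale, the value 1, is 0.25 m for a shift and pi rad for a turn. A row lasts 1/12 s, in which the tool goes at most 41.7 mm and 7.16 degrees, less where a joint would pass 70% of its speed; a pose out of reach is approached as far as the arm can. A call with a number of a shift or a turn outside -1 to 1 is refused whole. A call with a gripper value outside its range is refused whole. The fingers move at their own pace and stop on an object; the grip force is fixed at half the most. Time passes only in rows, so rows that repeat a pose let the fingers close. It gives the time, the measured TCP pose, the force and the opening at its end, in the units of the state.
- get_obs(): the state, without advancing time (a new reading comes with each control period).
- vision.snapshot(name): name is "side" or "top"; returns a dict with "image" (420x560x3 uint8, red, green, blue), "mtx" (3x3 intrinsics, pixels), "world_from_camera" (4x4, takes a point from camera to world coordinates). Camera axes: x right, y down, z forward; pixel columns grow to the right and rows downward; lengths in m; the calibration is good to about 2 mm. A picture is of the moment at which its call begins. There is no depth.
- robot.close_job(): hands the job in, once; it reports no verdict.
The state is a dict: "time": time; "joint_positions": joint angles; "qvel": joint speeds; "joint_torque": joint torques, N m; "tool_pos": TCP position; "ee_rot": TCP orientation; "wrist_force": force on the tool from outside, world axes, zero at the start; "wrist_torque": the same for the moment, N m; "width": finger opening in m.
Only numpy, scipy, OpenCV 4.12 (cv2) and the standard library are available. Lean on these libraries where they do the work, as an engineer would, in place of code of your own. Each camera call takes 0.05 s, during which the arm holds its last target.

### The job

Set the flanged hub over the locating post of the deburring station, flange down and fully seated, and let go of it; then push the station's open guard gate shut by hand until its sprung tongue rides over the strike and snaps in behind it, so that the gate stays latched when you let go. The gate is light sheet metal: keep pushing it all the way rather than flinging it, never lean on it with more than 25 N, and leave the other things on the bench where they are.

Things in the scene. Friction and masses are not known exactly. Their poses are not given: they have to be found in the camera images.
- hub: flanged hub, bare steel: flange 60 mm across, 8 mm thick (six small dark bolt marks), below a collar 40 mm across; 36 mm tall, 24 mm bore right through; 0.1 to 0.2 kg. Stands flange down on the bench, right of the station. Origin: centre of its underside, z up along the bore. The sleeve and pulley stand near it, in any order: the sleeve has no flange, the pulley is grooved, without bore.
- post (a point): centre of the seat for the hub's flange, 18 mm above the bench: a disc 68 mm across, from which the upright locating post rises 27 mm, 18 mm in diameter, its last 7 mm tapering to 8 mm. x axis: from the gate into the station, towards its motor; y: towards the hinge side. The gate's closed plane lies 80 mm from here at -x.
- station: deburring station, fixed to the bench, open on top; origin on the bench, 20 mm to +x of the post, axes as post. Low screens at y = -118 and +118 mm, tops 71 mm above the bench; brush face 56 mm from the post's axis at +x; motor from x = 75 mm, top 81 mm above the bench. The strike bracket, 68 mm tall, stands at the gate's free end, x = -133 to -30 mm, y = -110 to -50 mm.
- gate (a joint): guard gate's angle (rad): 0 nominally closed across the station's front, positive open towards the robot; starts 0.5 to 0.9, stays where left. Upright hinge at its +y end; the free end swings to +x to close. The strike bracket is slotted and sits up to 15 mm farther in or out each time, so the gate latches anywhere from -0.08 to +0.10. It must be found by feel.
- tongue (a joint): travel of the sprung latch tongue into the gate (m): 0 fully out, about 0.008 on top of the strike, 0 again once snapped in behind it. Steel wedge 20 mm tall, sticking 10 mm out of the gate's free end, its 38 degree slope towards the station, its square face towards the robot. Spring 2.5 to 5 N. It meets the strike about 16 mm (at the free end) before the latched place.
- gate_push (a point): point on the gate's outer face, the side to push, 120 mm from the hinge axis, 63 mm above the bench; moves with the gate. x: the gate's normal, the way it closes; y: towards the hinge. Pushing here, riding over the strike takes up to about 13 N, then the tongue snaps in; about 2 mm farther the gate meets a hard stop and force rises steeply. The strike plate stands out in front of this face, beyond the gate's free end: keep clear of it.
- gate_hinge (a point): point on the gate's upright hinge axis, 63 mm above the bench; axes as gate_push. The gate is a flat sheet 6 mm thick, 8 to 165 mm from this axis, 18 to 84 mm above the bench, 0.35 kg. Over the last 45 mm (at its free end) a sprung buffer on the strike bracket pushes it back with 1 to 3 N: a gate that has not latched springs open again by that much.
- sleeve: bystander: plain steel tube, 36 mm across, 45 mm tall, upright; origin at its foot. Leave it.
- pulley: bystander: grooved steel pulley, 54 mm across, 34 mm tall, solid; origin at its foot. Leave it.
- wrench: bystander: steel wrench lying left of the station, farther out than the screwdriver. Leave it.
- screwdriver: bystander: black-handled screwdriver lying left of the gate. Leave it.
- hammer: bystander: hammer with a wooden handle, lying on the right, beyond the turned parts. Leave it.
- spray_can: bystander: grey can, 60 mm across, 160 mm tall, standing behind the turned parts on the right. Leave it.
Not all that is in view belongs to the job. What is shaped like the hub but green or red is not meant.

How it is judged:
By the outcome, as a careful person would: the job done as asked, in the order asked, and still so for the second after the job is handed in, with the robot touching nothing.
It also fails if it takes over 58 s, if anything falls off the work surface, if the arm or the gripper's body presses on something with over 40 N, if the wrist force passes 120 N, or if a joint passes its speed limit or range.

## Working session

There is one attempt and no reset: what is moved stays moved. The work goes in short steps, Python scripts to look and compute and a tool call to move; the robot and the scene stay as the last step left them, time stands still between calls to the robot, and variables do not carry over. Pictures are saved under pics/ and viewed, and the job is handed in when it is done.

Besides the shell and the picture viewer there is one more tool, called after "Call:" in YAML: its name, and indented under it one key for each argument. servo_tool: Moves the arm, as the interface text tells. Its arguments: {"type":"object","properties":{"targets":{"type":"string"}},"required":["targets"]}

```bash
ls; mkdir -p pics
python3 - <<'E'
from bench import get_obs, vision, robot
import cv2,numpy as np
for n in ("side","top"):
    s=vision.snapshot(n); cv2.imwrite(f"pics/{n}0.png",s["image"][:,:,::-1]); print(n,s["mtx"].round(1).tolist(),s["world_from_camera"].round(4).tolist())
o=get_obs(); print({k:np.round(v,4).tolist() for k,v in o.items()})
print(robot.tcp_to_grasp)
E
```

```text
pics
side [[426.5, 0.0, 271.0], [0.0, 426.5, 214.4], [0.0, 0.0, 1.0]] [[0.7661, -0.4284, 0.4791, 0.0863], [-0.6426, -0.5244, 0.5587, -0.642], [0.0119, -0.7359, -0.677, 0.7826], [0.0, 0.0, 0.0, 1.0]]
top [[461.7, 0.0, 281.7], [0.0, 461.7, 207.1], [0.0, 0.0, 1.0]] [[-0.0028, -0.9872, 0.1596, 0.4155], [-1.0, 0.0026, -0.0017, -0.0646], [0.0012, -0.1596, -0.9872, 1.3395], [0.0, 0.0, 0.0, 1.0]]
{'time': 0.1, 'joint_positions': [1.0859, 0.0879, 1.3721, 0.0, 1.6836, -0.1031], 'qvel': [-0.0, -0.0013, -0.0064, -0.0005, -0.0002, 0.0002], 'joint_torque': [0.0019, -34.1249, -30.33, 0.072, 0.0305, -0.0001], 'tool_pos': [0.2047, 0.51, 0.2044], 'ee_rot': [-3.1414, 0.0019, 1.189], 'wrist_force': [0.1099, -0.1217, -0.7303], 'wrist_torque': [0.023, 0.0377, -0.007], 'width': 0.0937}
0.0188
```

View pics/side0.png

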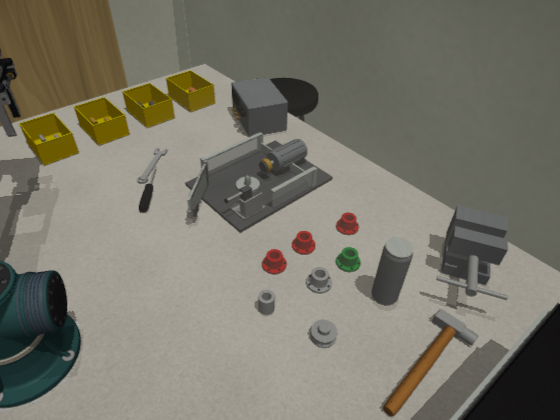

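View pics/top0.png

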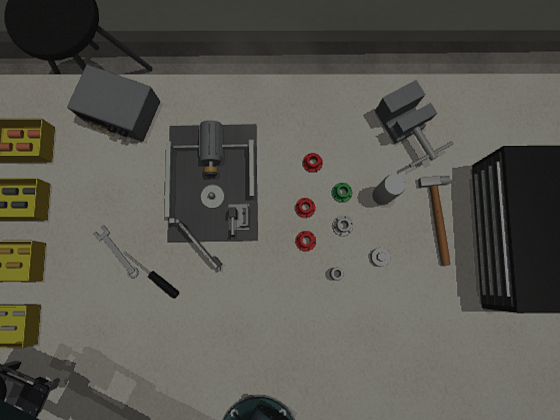

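The top view shows the grey flanged hub at about (343,226), the post at (212,196) and the gate running from the hinge at (172,221) to its free end at (219,268). The sleeve is at (335,273) and the pulley at (380,257). I'll enlarge these next.

Run:
```python
import cv2
t=cv2.imread("pics/top0.png"); s=cv2.imread("pics/side0.png")
def crop(im,x,y,w,h,k,n):
    cv2.imwrite(n,cv2.resize(im[y:y+h,x:x+w],None,fx=k,fy=k,interpolation=cv2.INTER_CUBIC))
crop(t,155,115,130,165,4.5*0.8,"pics/t_st.png")
crop(t,290,180,110,110,5,"pics/t_hub.png")
crop(s,180,130,160,120,5,"pics/s_st.png")
crop(s,250,250,100,100,6,"pics/s_hub.png")
```

```text
(no output)
```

View pics/t_st.png

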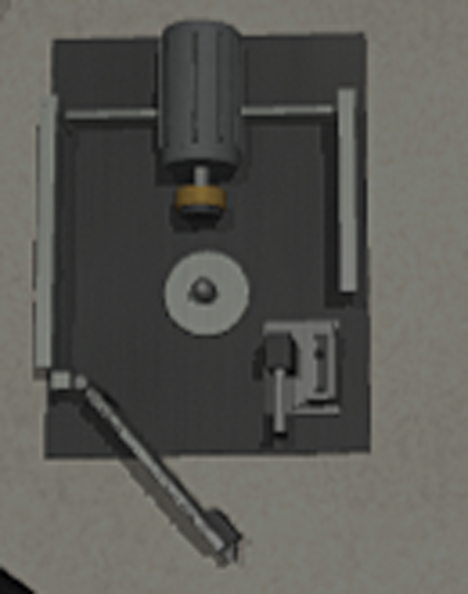

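View pics/t_hub.png

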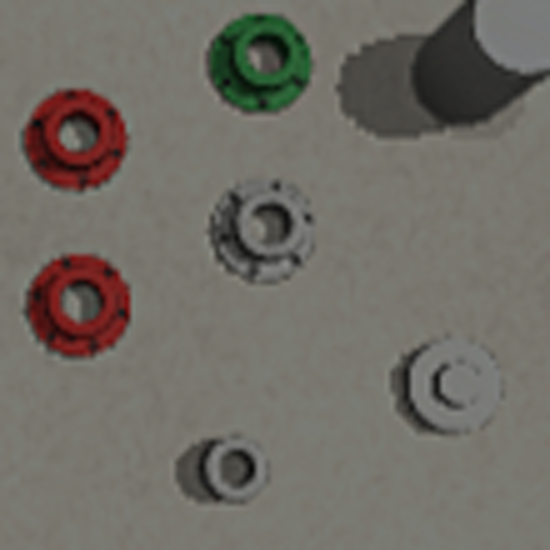

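View pics/s_st.png

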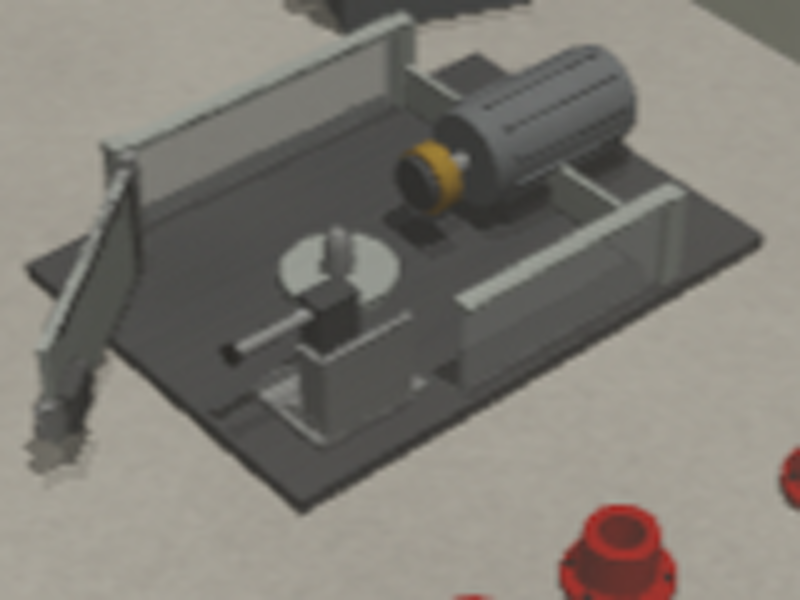

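View pics/s_hub.png

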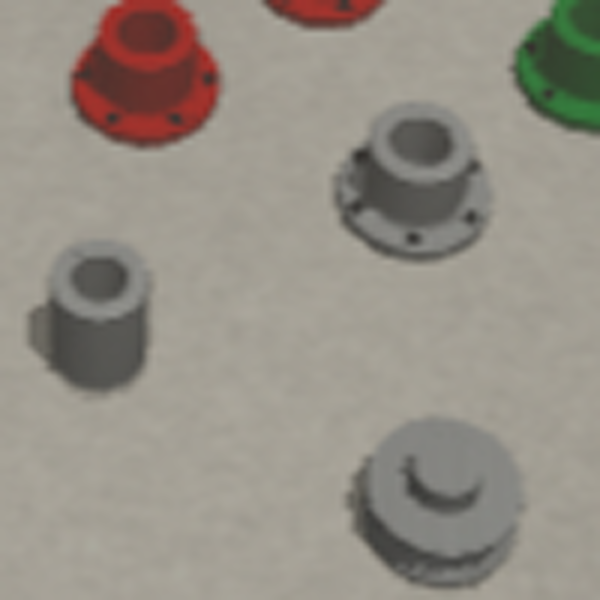

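```bash
cat > h.py <<'E'
import numpy as np, cv2
from bench import get_obs, vision, robot
C={"side":(np.array([[426.5,0,271.0],[0,426.5,214.4],[0,0,1]]),None),"top":(None,None)}
def cam(n):
    s=vision.snapshot(n); return s
def load():
    import pickle; return pickle.load(open("cams.pkl","rb"))
def ray(c,uv):
    K,T=c; d=T[:3,:3]@np.linalg.solve(K,[uv[0],uv[1],1]); return T[:3,3],d/np.linalg.norm(d)
def onz(c,uv,z):
    o,d=ray(c,uv); return o+d*(z-o[2])/d[2]
def tri(c1,u1,c2,u2):
    o1,d1=ray(c1,u1);o2,d2=ray(c2,u2)
    A=np.stack([d1,-d2],1); t=np.linalg.lstsq(A,o2-o1,rcond=None)[0]
    a=o1+d1*t[0];b=o2+d2*t[1]; return (a+b)/2,np.linalg.norm(a-b)
def proj(c,P):
    K,T=c; P=np.atleast_2d(P); q=(P-T[:3,3])@T[:3,:3]; u=q@K.T; return u[:,:2]/u[:,2:]
def px(c,k,off): return ((c[0]+.5)/k-.5+off[0],(c[1]+.5)/k-.5+off[1])
E
python3 - <<'E'
from h import *
import pickle
d={}
for n in("side","top"):
    s=vision.snapshot(n); d[n]=(s["mtx"],s["world_from_camera"])
pickle.dump(d,open("cams.pkl","wb"))
S,T=d["side"],d["top"]
th=lambda a,b:px((a,b),5,(290,180)); sh=lambda a,b:px((a,b),6,(250,250))
ts=lambda a,b:px((a,b),3.6,(155,115)); ss=lambda a,b:px((a,b),5,(180,130))
np.set_printoptions(precision=4,suppress=True)
print("hub top",tri(T,th(266,226),S,sh(420.5,142)), onz(T,th(266,226),.036),onz(S,sh(420.5,142),.036),"flange",onz(T,th(262.5,231),.008))
print("post tip",tri(T,ts(204,289),S,ss(339,230)),"disc",tri(T,ts(207,293),S,ss(340,268)),onz(T,ts(207,293),.018),onz(S,ss(340,268),.018))
print("pulley",onz(T,th(455,385),.034),"sleeve",onz(T,th(235,468),.045))
for nm,p in dict(Ltop=(52,97),Lbot=(44,372),Rtop=(347,89),Rbot=(348,291)).items(): print(nm,onz(T,ts(*p),.071))
for nm,p in dict(a=(53,40),b=(45,457),c=(370,452),d=(365,35)).items(): print("plate",nm,onz(T,ts(*p),.004))
print("hinge",onz(T,ts(81,382),.086),"free",onz(T,ts(222,555),.084),"gate near",onz(T,ts(92,394),.084))
E
```

```text
hub top (array([ 0.5764, -0.2418,  0.0302]), np.float64(0.0019864584633010143)) [ 0.5749 -0.2404  0.036 ] [ 0.5735 -0.2454  0.036 ] flange [ 0.5754 -0.242   0.008 ]
post tip (array([0.6609, 0.1339, 0.0443]), np.float64(0.0003545782458541981)) disc (array([0.6629, 0.1361, 0.0146]), np.float64(0.00041881725366701923)) [0.6624 0.1355 0.018 ] [0.6601 0.1327 0.018 ]
pulley [ 0.4847 -0.345   0.034 ] sleeve [ 0.4386 -0.2187  0.045 ]
Ltop [0.8105 0.2534 0.071 ]
Lbot [0.591  0.2516 0.071 ]
Rtop [0.8165 0.0201 0.071 ]
Rbot [0.6538 0.0181 0.071 ]
plate a [0.8808 0.2711 0.004 ]
plate b [0.5313 0.265  0.004 ]
plate c [0.5346 0.0037 0.004 ]
plate d [0.8846 0.0099 0.004 ]
hinge [0.5812 0.2195 0.086 ] free [0.4505 0.11   0.084 ] gate near [0.5722 0.2113 0.084 ]
```

```bash
cat >> h.py <<'E'
from scipy.spatial.transform import Rotation as Ro
def plan(pos,yaw,show=True,rpy=None):
    o=get_obs(); R0=Ro.from_euler("xyz",o["ee_rot"]); R1=Ro.from_euler("xyz",rpy if rpy is not None else [np.pi,0,yaw])
    d=R0.inv().apply(np.array(pos)-o["tool_pos"])/.25
    r=(R0.inv()*R1).as_rotvec()/np.pi
    n=max(np.linalg.norm(d)*.25/.0417, np.linalg.norm(r)*180/7.16)
    print("shift",d.round(4),"turn",r.round(4),"rows",round(n,1)); return d,r
def st():
    o=get_obs(); print({k:np.round(o[k],4).tolist() for k in("time","tool_pos","ee_rot","joint_positions","wrist_force","width")})
E
python3 - <<'E'
from h import *
d=load();T=d["top"];S=d["side"]
np.set_printoptions(precision=4,suppress=True)
print("can top",onz(S,(398,247),.16),onz(T,(397,184),.16))
print("green",onz(T,(342,191),.018),"red",onz(T,(305,207),.018),onz(T,(305,241),.018))
plan([.45,.2,.26],.7); plan([.575,-.242,.16],.7)
E
```

```text
can top [ 0.6615 -0.3629  0.16  ] [ 0.6666 -0.3677  0.16  ]
green [ 0.6763 -0.2428  0.018 ] red [ 0.6294 -0.1344  0.018 ] [ 0.5307 -0.1333  0.018 ]
shift [-0.786   1.3724 -0.2201] turn [0.0001 0.0004 0.1557] rows 9.6
shift [-2.2399  2.4951  0.1816] turn [0.0001 0.0004 0.1557] rows 20.1
```

Call:
servo_tool:
  targets: "1 -0.15 0.166 -0.1 0 0 0; 1 -0.3 0.332 -0.2 0 0 0; 1 -0.45 0.498 -0.2 0 0 0; 1 -0.6 0.664 -0.2 0 0 0; 1 -0.75 0.83 -0.2 0 0 0; 1 -0.85 0.95 -0.2 0 0 0; 1 -0.9 1 -0.2 0 0 0; 1 -0.9 1 -0.2 0 0 0; 1 -0.9 1 -0.2 0 0 0"

```text
time: 0.95
tool_pos: [0.3548, 0.2041, 0.2556]
ee_rot: [3.139, 0.001, 1.183]
wrist_force: [-0.6, -0.2, -0.5]
width: 0.0941
```

Run:
```python
from h import *
st(); plan([.575,-.242,.16],.7)
```

```text
{'time': 0.95, 'tool_pos': [0.3548, 0.2041, 0.2556], 'ee_rot': [3.1393, 0.0013, 1.1828], 'joint_positions': [0.3854, -0.2345, 1.5732, -0.0026, 1.8022, -0.798], 'wrist_force': [-0.5787, -0.216, -0.4681], 'width': 0.0941}
shift [-1.318   1.4894  0.3877] turn [0.0008 0.0002 0.1537] rows 12.1
```

Call:
servo_tool:
  targets: "0.8 -0.12 0.13 0 0 0 0.03; 0.8 -0.24 0.26 0 0 0 0.06; 0.8 -0.36 0.39 0 0 0 0.09; 0.8 -0.48 0.52 0 0 0 0.12; 0.8 -0.6 0.65 0 0 0 0.154; 0.8 -0.72 0.78 0 0 0 0.154; 0.8 -0.82 0.9 0 0 0 0.154; 0.8 -0.88 1 0 0 0 0.154; 0.8 -0.88 1 0 0 0 0.154; 0.8 -0.88 1 0 0 0 0.154"

```text
time: 1.78
tool_pos: [0.5033, -0.0905, 0.2539]
ee_rot: [-3.139, 0.002, 0.702]
wrist_force: [-0.4, 0.9, 0.8]
width: 0.0754
```

Run:
```python
from h import *
st(); plan([.575,-.242,.16],.7)
```

```text
{'time': 1.7833, 'tool_pos': [0.5033, -0.0905, 0.2539], 'ee_rot': [-3.1387, 0.0016, 0.7017], 'joint_positions': [-0.289, -0.001, 1.3673, 0.0003, 1.7786, -0.9906], 'wrist_force': [-0.4378, 0.8926, 0.8047], 'width': 0.0754}
shift [-0.1717  0.6491  0.3739] turn [-0.0009  0.0005  0.0005] rows 4.6
```

Call:
servo_tool:
  targets: "0.7 -0.04 0.13 0 0 0 0; 0.7 -0.08 0.26 0.05 0 0 0; 0.7 -0.12 0.4 0.15 0 0 0; 0.7 -0.15 0.53 0.25 0 0 0; 0.7 -0.17 0.63 0.33 0 0 0; 0.7 -0.172 0.649 0.374 0 0 0; 0.7 -0.172 0.649 0.374 0 0 0; 0.7 -0.172 0.649 0.374 0 0 0"

```text
time: 2.45
tool_pos: [0.5751, -0.2385, 0.1618]
ee_rot: [-3.14, -0.0, 0.706]
wrist_force: [-0.6, -0.1, 1.0]
width: 0.0656
```

Run:
```python
from h import *
st()
d=load()
for n,(x,y,w,h) in dict(top=(270,150,150,140),side=(220,160,200,160)).items():
    im=vision.snapshot(n)["image"][:,:,::-1].copy(); cv2.imwrite(f"pics/{n}1full.png",im)
    k=min(800/w,600/h); cv2.imwrite(f"pics/{n}1.png",cv2.resize(im[y:y+h,x:x+w],None,fx=4,fy=4,interpolation=cv2.INTER_CUBIC)[:600,:800])
o=get_obs(); print({n:proj(d[n],o["tool_pos"]) for n in d})
```

```text
{'time': 2.45, 'tool_pos': [0.5751, -0.2385, 0.1618], 'ee_rot': [-3.1395, -0.0001, 0.7065], 'joint_positions': [-0.4846, 0.2617, 1.2556, 0.0008, 1.6262, -1.191], 'wrist_force': [-0.5782, -0.0929, 1.0473], 'width': 0.0656}
{'side': array([[323.84268183, 230.62908694]]), 'top': array([[348.75225165, 218.25608014]])}
```

View pics/top1.png

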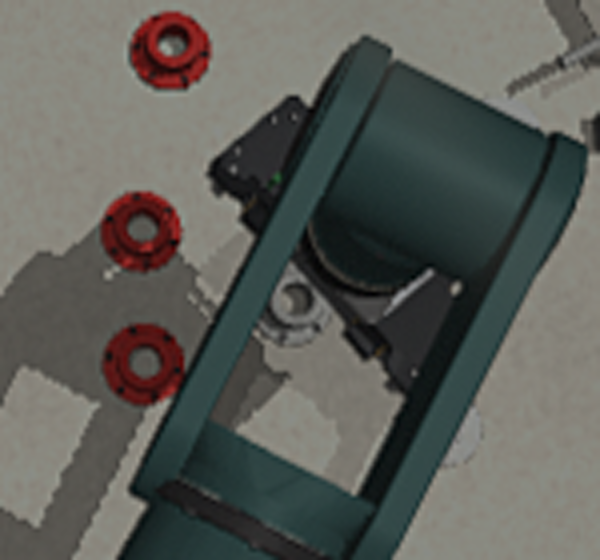

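View pics/side1.png

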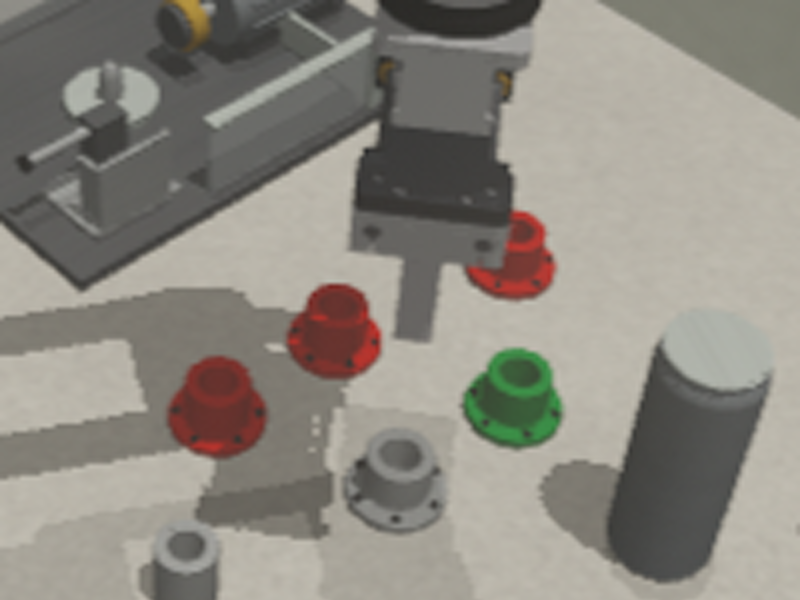

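Run:
```python
from h import *
d=load();o=get_obs();R=Ro.from_euler("xyz",o["ee_rot"])
for s in(-1,1):
  for x in (.033,.045):
    for y in (-.008,.008):
      print(s,x,y,proj(d["side"],o["tool_pos"]+R.apply([s*x,y,0]))[0])
plan([.5745,-.242,.08],.7); st()
```

```text
-1 0.033 -0.008 [318.61529073 241.58101992]
-1 0.033 0.008 [326.60380701 242.58663344]
-1 0.045 -0.008 [318.1073822  245.89719544]
-1 0.045 0.008 [326.17716864 246.92260491]
1 0.033 -0.008 [321.23366212 219.3302604 ]
1 0.033 0.008 [328.80291322 220.2368816 ]
1 0.045 -0.008 [321.68016987 215.53586497]
1 0.045 0.008 [329.17787385 216.42611659]
shift [-0.0139  0.0049  0.3379] turn [ 0.0008 -0.0006  0.0023] rows 2.0
{'time': 2.55, 'tool_pos': [0.5761, -0.2387, 0.1645], 'ee_rot': [3.1389, -0.0017, 0.7071], 'joint_positions': [-0.4841, 0.2592, 1.2534, 0.0006, 1.6258, -1.1912], 'wrist_force': [-0.0103, -0.0902, -0.2518], 'width': 0.0659}
```

Call:
servo_tool:
  targets: "0.7 0 0 0.13 0 0 0; 0.7 -0.014 0.005 0.26 0 0 0.002; 0.7 -0.014 0.005 0.38 0 0 0.002; 0.7 -0.014 0.005 0.41 0 0 0.002; 0.7 -0.014 0.005 0.41 0 0 0.002; 0.7 -0.014 0.005 0.41 0 0 0.002; 0.7 -0.014 0.005 0.41 0 0 0.002; 0.7 -0.014 0.005 0.41 0 0 0.002"

```text
time: 3.22
tool_pos: [0.5755, -0.2441, 0.0629]
ee_rot: [3.136, -0.002, 0.699]
wrist_force: [-0.3, 0.4, -1.2]
width: 0.0658
```

Run:
```python
from h import *
d=load()
im=vision.snapshot("side")["image"][:,:,::-1].copy()
x,y,w,h=275,190,90,100
cv2.imwrite("pics/side2.png",cv2.resize(im[y:y+h,x:x+w],None,fx=6,fy=6,interpolation=cv2.INTER_CUBIC))
im=vision.snapshot("top")["image"][:,:,::-1].copy()
x,y,w,h=290,170,110,100
cv2.imwrite("pics/top2.png",cv2.resize(im[y:y+h,x:x+w],None,fx=6,fy=6,interpolation=cv2.INTER_CUBIC))
st()
o=get_obs();R=Ro.from_euler("xyz",o["ee_rot"])
for s in(-1,1):
  for x in (.033,.045):
    for y in (-.008,.008):
      print(s,x,y,(proj(d["side"],o["tool_pos"]+R.apply([s*x,y,0]))[0]-[275,190]+.5)*6-.5)
```

```text
{'time': 3.3167, 'tool_pos': [0.5749, -0.244, 0.0618], 'ee_rot': [3.138, -0.0016, 0.699], 'joint_positions': [-0.4922, 0.3146, 1.3913, 0.0002, 1.4318, -1.1912], 'wrist_force': [0.4813, -0.7771, -0.277], 'width': 0.0661}
-1 0.033 -0.008 [246.54108999 518.88630096]
-1 0.033 0.008 [290.96748583 525.15547309]
-1 0.045 -0.008 [243.27301406 544.84225172]
-1 0.045 0.008 [288.11685426 551.22687557]
1 0.033 -0.008 [263.46668177 384.45863233]
1 0.033 0.008 [305.72926065 390.14673432]
1 0.045 -0.008 [266.36609144 361.43072955]
1 0.045 0.008 [308.25769131 367.02212773]
```

View pics/side2.png

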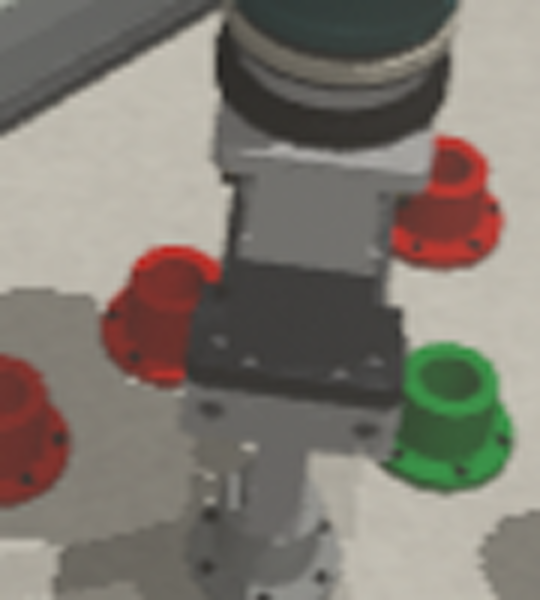

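View pics/top2.png

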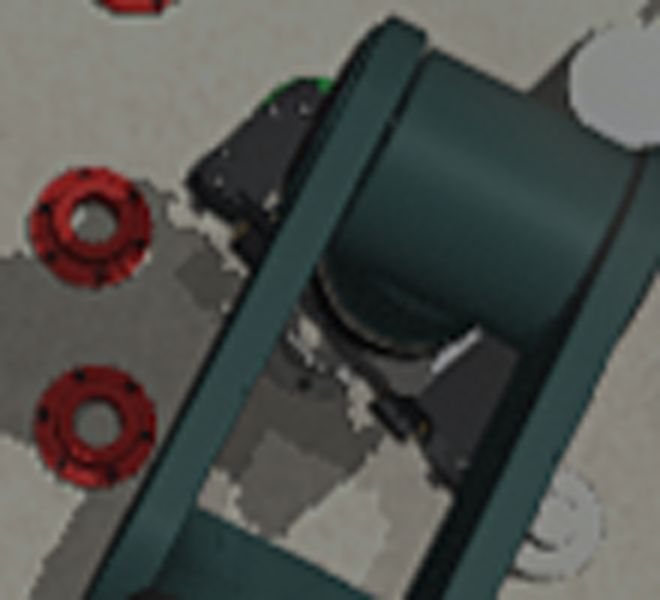

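Run:
```python
from h import *
d=load();o=get_obs();R=Ro.from_euler("xyz",o["ee_rot"]);p=o["tool_pos"].copy()
im=vision.snapshot("side")["image"][:,:,::-1].copy()
x,y,w,h=300,260,45,40
c=cv2.resize(im[y:y+h,x:x+w],None,fx=14,fy=14,interpolation=cv2.INTER_CUBIC)
cv2.imwrite("pics/side3.png",np.clip((c.astype(float)-60)*2,0,255).astype(np.uint8))
f=lambda q:(proj(d["side"],q)[0]-[300,260]+.5)*14-.5
for s in (-.045,-.033): print([f(p+R.apply([s,t,0])).round(0) for t in(-.008,0,.008)])
p[2]=.036; print("top centre",f(p)); p[2]=0; print("base",f(p)); print("hub top meas in this crop",(319.6-300+.5)*14,(273.2-260+.5)*14)
```

```text
[array([218., 292.]), array([271., 299.]), array([323., 307.])]
[array([226., 231.]), array([278., 239.]), array([330., 246.])]
top centre [282.09535384 182.66695108]
base [262.66242049 322.90908537]
hub top meas in this crop 281.4000000000003 191.79999999999984
```

View pics/side3.png

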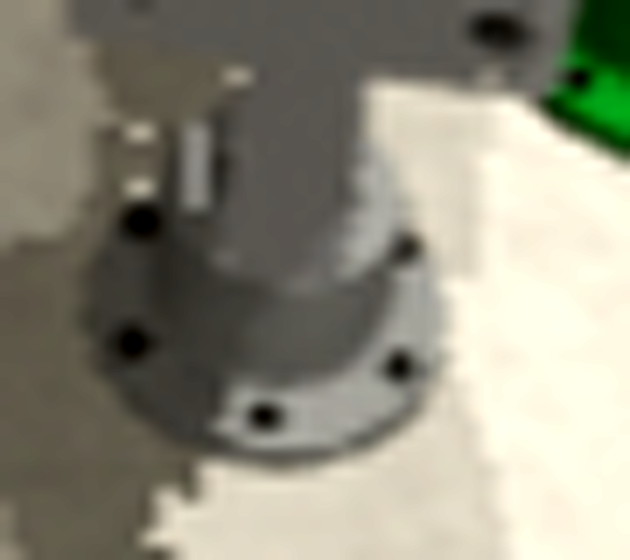

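Call:
servo_tool:
  targets: "0.7 -0.008 -0.009 0.05 0 0 0; 0.7 -0.008 -0.009 0.1 0 0 0; 0.7 -0.008 -0.009 0.15 0 0 0; 0.7 -0.008 -0.009 0.18 0 0 0; 0.7 -0.008 -0.009 0.19 0 0 0; 0.7 -0.008 -0.009 0.19 0 0 0; 0.7 -0.008 -0.009 0.19 0 0 0; 0.7 -0.008 -0.009 0.19 0 0 0"

```text
time: 4.03
tool_pos: [0.5713, -0.2433, 0.0126]
ee_rot: [3.141, -0.001, 0.699]
wrist_force: [0.2, 0.7, -0.1]
width: 0.066
```

Call:
servo_tool:
  targets: "0.5 0 0 0 0 0 0; 0.4 0 0 0 0 0 0; 0.3 0 0 0 0 0 0; 0.2 0 0 0 0 0 0; 0.2 0 0 0 0 0 0; 0.2 0 0 0 0 0 0; 0.2 0 0 0 0 0 0; 0.2 0 0 0 0 0 0; 0.2 0 0 0 0 0 0"

```text
time: 4.78
tool_pos: [0.5714, -0.2428, 0.0125]
ee_rot: [3.141, -0.001, 0.699]
wrist_force: [2.8, 2.1, 2.6]
width: 0.0393
```

Run:
```python
from h import *
st();plan([.58,-.05,.18],1.57+.014); plan([.6605,.134,.13],1.57+.014)
```

```text
{'time': 4.7833, 'tool_pos': [0.5714, -0.2428, 0.0125], 'ee_rot': [3.1407, -0.0014, 0.699], 'joint_positions': [-0.4936, 0.3496, 1.4497, 0.001, 1.341, -1.1929], 'wrist_force': [2.7584, 2.07, 2.6055], 'width': 0.0393}
shift [ 0.5235 -0.5677 -0.6696] turn [ 0.0005 -0.0003 -0.2817] rows 7.1
shift [ 1.2433 -0.9241 -0.4689] turn [ 0.0005 -0.0003 -0.2817] rows 9.7
```

Call:
servo_tool:
  targets: "0.2 0 0 -0.08 0 0 0; 0.2 0 0 -0.2 0 0 0; 0.2 0 0 -0.35 0 0 0; 0.2 0.08 -0.09 -0.5 0 0 -0.03; 0.2 0.18 -0.19 -0.62 0 0 -0.06; 0.2 0.28 -0.3 -0.67 0 0 -0.1; 0.2 0.37 -0.4 -0.67 0 0 -0.14; 0.2 0.46 -0.5 -0.67 0 0 -0.18; 0.2 0.52 -0.567 -0.67 0 0 -0.22; 0.2 0.523 -0.567 -0.67 0 0 -0.26; 0.2 0.523 -0.567 -0.67 0 0 -0.281; 0.2 0.523 -0.567 -0.67 0 0 -0.281"

```text
time: 5.78
tool_pos: [0.5786, -0.0503, 0.178]
ee_rot: [-3.138, 0.001, 1.584]
wrist_force: [-0.8, -0.3, -2.7]
width: 0.0392
```

Run:
```python
from h import *
st(); plan([.6605,.134,.13],1.57+.014)
```

```text
{'time': 5.7833, 'tool_pos': [0.5786, -0.0503, 0.178], 'ee_rot': [-3.1381, 0.0009, 1.5835], 'joint_positions': [-0.1834, 0.1649, 1.3386, -0.0016, 1.6413, -1.767], 'wrist_force': [-0.7993, -0.3205, -2.6908], 'width': 0.0392}
shift [0.7331 0.3378 0.1902] turn [-0.0011  0.0003 -0.0002] rows 5.0
```

Call:
servo_tool:
  targets: "0.2 0.1 0.05 0 0 0 0; 0.2 0.23 0.1 0 0 0 0; 0.2 0.36 0.16 0 0 0 0; 0.2 0.49 0.22 0.05 0 0 0; 0.2 0.61 0.28 0.12 0 0 0; 0.2 0.69 0.32 0.17 0 0 0; 0.2 0.733 0.338 0.2 0 0 0; 0.2 0.733 0.338 0.2 0 0 0; 0.2 0.733 0.338 0.2 0 0 0; 0.2 0.733 0.338 0.2 0 0 0"

```text
time: 6.62
tool_pos: [0.6622, 0.1319, 0.1304]
ee_rot: [3.141, 0.001, 1.579]
wrist_force: [-0.0, -0.9, -1.7]
width: 0.0391
```

```bash
cat >> h.py <<'E'
def shot(n,x,y,w,h,k,name):
    im=vision.snapshot(n)["image"][:,:,::-1]
    cv2.imwrite(name,cv2.resize(im[y:y+h,x:x+w],None,fx=k,fy=k,interpolation=cv2.INTER_CUBIC))
E
python3 - <<'E'
from h import *
shot("side",190,110,130,100,6,"pics/side4.png")
shot("top",160,120,120,100,6,"pics/top4.png")
st()
E
```

```text
{'time': 6.7167, 'tool_pos': [0.6626, 0.1319, 0.1313], 'ee_rot': [3.1392, 0.0004, 1.5793], 'joint_positions': [0.113, 0.388, 1.154, -0.0006, 1.5971, -1.4663], 'wrist_force': [-0.4767, 0.2715, -1.1692], 'width': 0.0392}
```

View pics/side4.png

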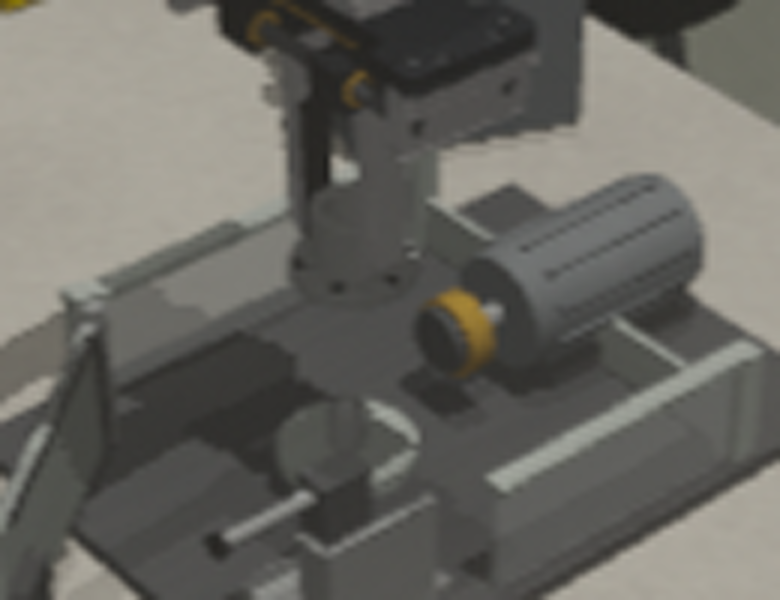

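View pics/top4.png

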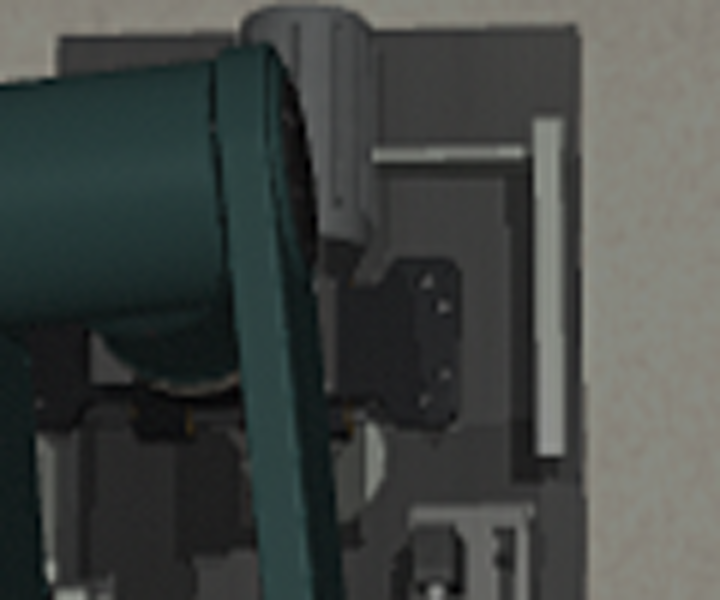

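Call:
servo_tool:
  targets: "0.2 0 0 0.06 0 0 0; 0.2 0 0 0.14 0 0 0; 0.2 0 0 0.2 0 0 0; 0.2 0 0 0.235 0 0 0; 0.2 0 0 0.235 0 0 0; 0.2 0 0 0.235 0 0 0; 0.2 0 0 0.235 0 0 0"

```text
time: 7.3
tool_pos: [0.6631, 0.1334, 0.0726]
ee_rot: [3.139, -0.0, 1.581]
wrist_force: [-0.1, -0.3, -2.1]
width: 0.039
```

Run:
```python
from h import *
im=vision.snapshot("side")["image"][:,:,::-1]
x,y,w,h=215,140,70,60
c=cv2.resize(im[y:y+h,x:x+w],None,fx=10,fy=10,interpolation=cv2.INTER_CUBIC)
cv2.imwrite("pics/side5.png",np.clip((c.astype(float)-30)*1.7,0,255).astype(np.uint8))
st();d=load();S=d["side"]; o=get_obs()
f=lambda P:((proj(S,P)-[x,y]+.5)*10-.5).round(0)
a=np.linspace(0,2*np.pi,73)[:-1]
hb=o["tool_pos"]+[0,0,-.0125]
for nm,c,r in(("flange bot",hb,.03),("flange top",hb+[0,0,.008],.03),("disc",np.array([.661,.134,.018]),.034)):
    q=f(c+np.stack([r*np.cos(a),r*np.sin(a),0*a],1)); print(nm,q.min(0),q.max(0),f(c))
print("posttip",f(np.array([.661,.134,.045])))
```

```text
{'time': 7.35, 'tool_pos': [0.6632, 0.1336, 0.0728], 'ee_rot': [3.1382, -0.0004, 1.5813], 'joint_positions': [0.115, 0.4187, 1.2301, 0.0, 1.4894, -1.4663], 'wrist_force': [0.4649, -0.1289, -1.1405], 'width': 0.0393}
flange bot [227. 249.] [440. 378.] [[334. 312.]]
flange top [225. 226.] [440. 355.] [[333. 289.]]
disc [212. 361.] [449. 508.] [[330. 433.]]
posttip [[328. 358.]]
```

View pics/side5.png

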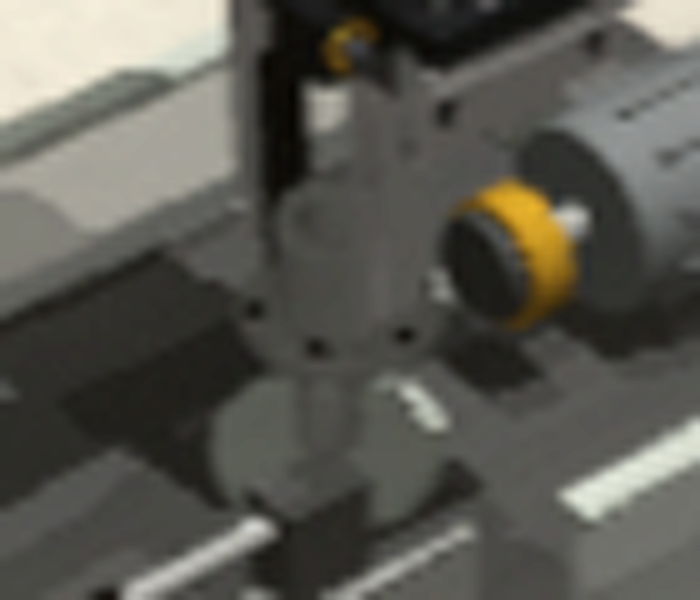

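Run:
```python
from h import *
plan([.6585,.132,.066],1.584)
```

```text
shift [-0.0062 -0.019   0.0273] turn [ 0.0011 -0.0001 -0.0009] rows 0.2
```

Call:
servo_tool:
  targets: "0.2 -0.003 -0.01 0.01 0 0 0; 0.2 -0.006 -0.019 0.02 0 0 0; 0.2 -0.006 -0.019 0.027 0 0 0; 0.2 -0.006 -0.019 0.027 0 0 0; 0.2 -0.006 -0.019 0.027 0 0 0; 0.2 -0.006 -0.019 0.027 0 0 0"

```text
time: 7.85
tool_pos: [0.6574, 0.1323, 0.064]
ee_rot: [3.141, -0.0, 1.582]
wrist_force: [-0.4, -1.0, -1.7]
width: 0.0393
```

```bash
cat > look.py <<'E'
from h import *
import sys
name=sys.argv[1]; dx=[float(v) for v in sys.argv[2:4]] if len(sys.argv)>3 else [0,0]
im=vision.snapshot("side")["image"][:,:,::-1]
g=cv2.cvtColor(im,cv2.COLOR_BGR2GRAY)
x,y,w,h=217,148,52,46
c=cv2.resize(g[y:y+h,x:x+w],None,fx=14,fy=14,interpolation=cv2.INTER_CUBIC)
c=cv2.createCLAHE(4,(3,3)).apply(c); c=cv2.cvtColor(c,cv2.COLOR_GRAY2BGR)
S=load()["side"]; o=get_obs()
f=lambda P:((proj(S,P)-[x,y]+.5)*14-.5).astype(int)
raw=c.copy()
a=np.linspace(0,2*np.pi,73)
ci=lambda c,r:f(np.array(c)+np.stack([r*np.cos(a),r*np.sin(a),0*a],1)).reshape(-1,1,2)
hb=o["tool_pos"]+[dx[0],dx[1],-.0125]
cv2.polylines(c,[ci(hb,.03),ci(hb+[0,0,.008],.03),ci(hb+[0,0,.036],.02)],1,(0,255,0),1)
P=[.6601,.1327,.018]
cv2.polylines(c,[ci(P,.034),ci(P+np.array([0,0,.02]),.009),ci(P,.009)],1,(0,0,255),1)
cv2.imwrite(name+"a.png",raw);cv2.imwrite(name+"b.png",c); st()
E
python3 look.py pics/l1
```

```text
{'time': 7.9, 'tool_pos': [0.6575, 0.1323, 0.0641], 'ee_rot': [3.1414, -0.0001, 1.5818], 'joint_positions': [0.114, 0.4139, 1.2546, 0.0001, 1.4729, -1.4678], 'wrist_force': [-0.1868, -0.9787, -2.574], 'width': 0.0396}
```

View pics/l1a.png

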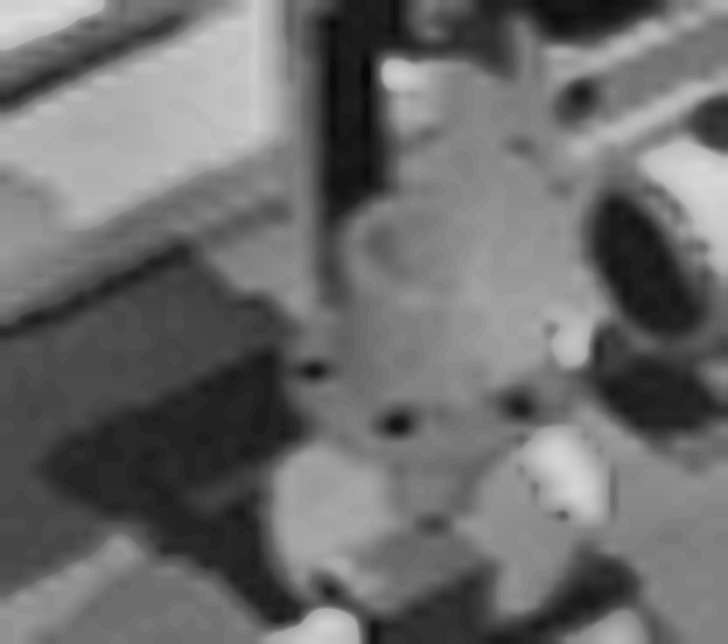

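View pics/l1b.png

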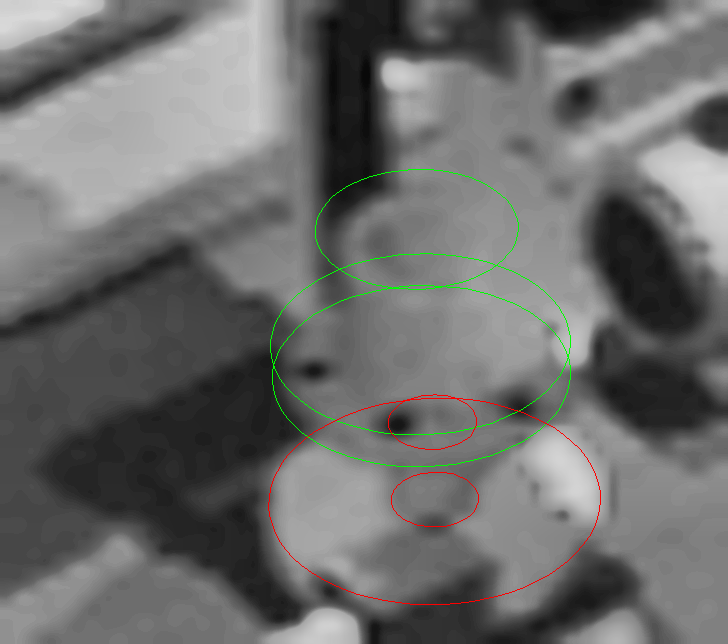

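Call:
servo_tool:
  targets: "0.2 0 -0.007 0 0 0 0; 0.2 0 -0.014 0 0 0 0; 0.2 0 -0.014 0.01 0 0 0; 0.2 0 -0.014 0.02 0 0 0; 0.2 0 -0.014 0.03 0 0 0; 0.2 0 -0.014 0.036 0 0 0; 0.2 0 -0.014 0.036 0 0 0"

```text
time: 8.48
tool_pos: [0.6542, 0.1325, 0.0549]
ee_rot: [3.141, -0.001, 1.582]
wrist_force: [1.9, 1.3, -0.8]
width: 0.0397
```

```bash
python3 look.py pics/l2
```

```text
{'time': 8.5333, 'tool_pos': [0.6542, 0.1325, 0.0549], 'ee_rot': [3.1409, -0.0006, 1.5818], 'joint_positions': [0.1146, 0.4128, 1.2749, 0.0006, 1.4532, -1.4672], 'wrist_force': [-0.4968, 1.3463, -1.531], 'width': 0.0392}
```

View pics/l2b.png

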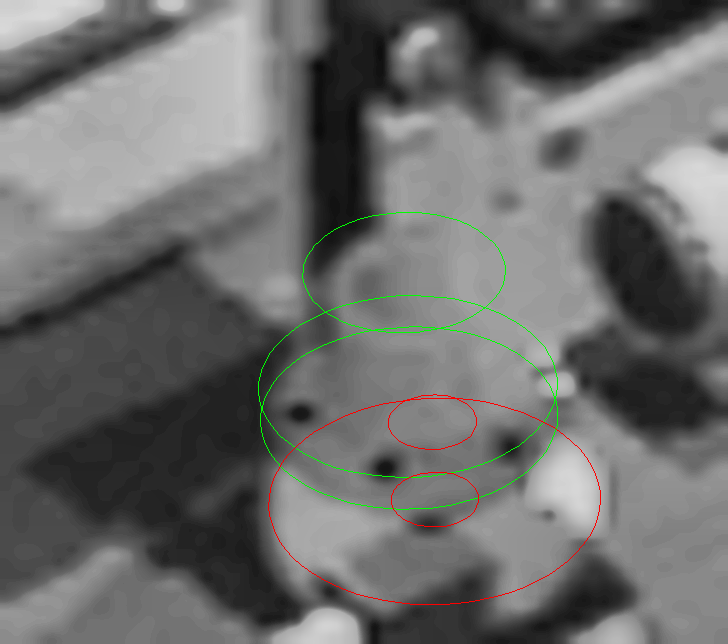

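Call:
servo_tool:
  targets: "0.2 0 0 0.008 0 0 0; 0.2 0 0 0.016 0 0 0; 0.2 0 0 0.024 0 0 0; 0.2 0 0 0.032 0 0 0; 0.2 0 0 0.04 0 0 0; 0.2 0 0 0.04 0 0 0"

```text
time: 9.03
tool_pos: [0.6567, 0.1342, 0.0466]
ee_rot: [3.134, -0.004, 1.582]
wrist_force: [5.8, 5.5, 0.6]
width: 0.0393
```

Call:
servo_tool:
  targets: "0.2 0.007 0.009 0 0 0 0; 0.2 0.014 0.018 0 0 0 0; 0.2 0.014 0.018 0 0 0 0; 0.2 0.014 0.018 0 0 0 0"

```text
time: 9.37
tool_pos: [0.6572, 0.1351, 0.0435]
ee_rot: [-3.138, 0.001, 1.582]
wrist_force: [-0.2, -0.8, -1.8]
width: 0.0391
```

Call:
servo_tool:
  targets: "0.2 0 0 0.01 0 0 0; 0.2 0 0 0.02 0 0 0; 0.2 0 0 0.03 0 0 0; 0.2 0 0 0.038 0 0 0; 0.2 0 0 0.044 0 0 0; 0.2 0 0 0.044 0 0 0; 0.2 0 0 0.044 0 0 0"

```text
time: 9.95
tool_pos: [0.6582, 0.1357, 0.0338]
ee_rot: [-3.141, -0.0, 1.582]
wrist_force: [-0.3, 0.2, -1.5]
width: 0.0391
```

Call:
servo_tool:
  targets: "0.2 0 0 0.004 0 0 0; 0.2 0 0 0.008 0 0 0; 0.2 0 0 0.012 0 0 0; 0.2 0 0 0.015 0 0 0; 0.2 0 0 0.015 0 0 0; 0.2 0 0 0.015 0 0 0"

```text
time: 10.45
tool_pos: [0.6584, 0.1357, 0.0306]
ee_rot: [3.141, -0.0, 1.582]
wrist_force: [-1.1, -1.1, -0.0]
width: 0.0394
```

Call:
servo_tool:
  targets: "0.5 0 0 0 0 0 0; 0.6 0 0 0 0 0 0; 0.6 0 0 0 0 0 0; 0.6 0 0 0 0 0 0; 0.6 0 0 0 0 0 0; 0.6 0 0 -0.03 0 0 0; 0.6 0 0 -0.08 0 0 0; 0.6 0 0 -0.18 0 0 0; 0.6 0 0 -0.32 0 0 0; 0.6 0 0 -0.46 0 0 0; 0.6 0 0 -0.5 0 0 0; 0.6 0 0 -0.5 0 0 0"

```text
time: 11.45
tool_pos: [0.6612, 0.1361, 0.1624]
ee_rot: [3.13, -0.001, 1.582]
wrist_force: [0.5, -0.1, 0.7]
width: 0.0564
```

```bash
python3 look.py pics/l3
python3 - <<'E'
from h import *
shot("side",180,110,150,120,5,"pics/side6.png")
E
```

```text
{'time': 11.5, 'tool_pos': [0.6596, 0.1359, 0.1585], 'ee_rot': [3.1357, -0.0007, 1.5817], 'joint_positions': [0.119, 0.3714, 1.1221, 0.0001, 1.6421, -1.4627], 'wrist_force': [-0.6012, -0.3875, 0.5619], 'width': 0.0566}
```

View pics/side6.png

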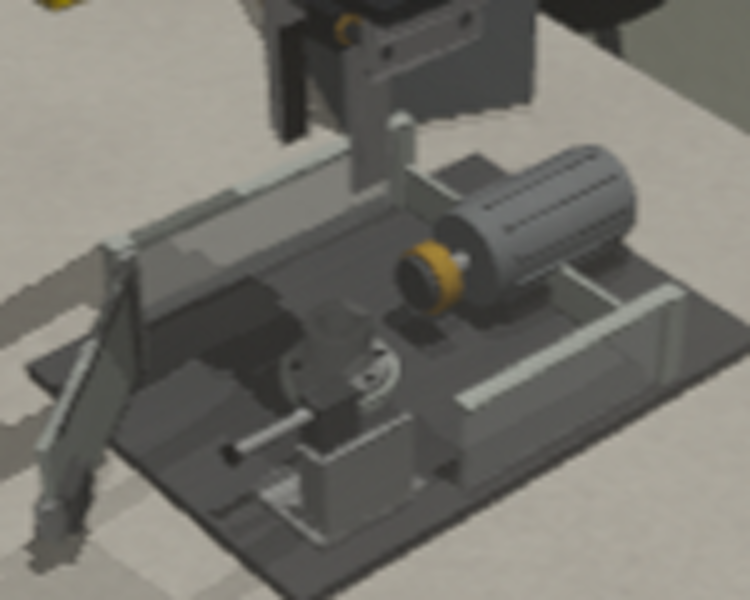

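View pics/l3a.png

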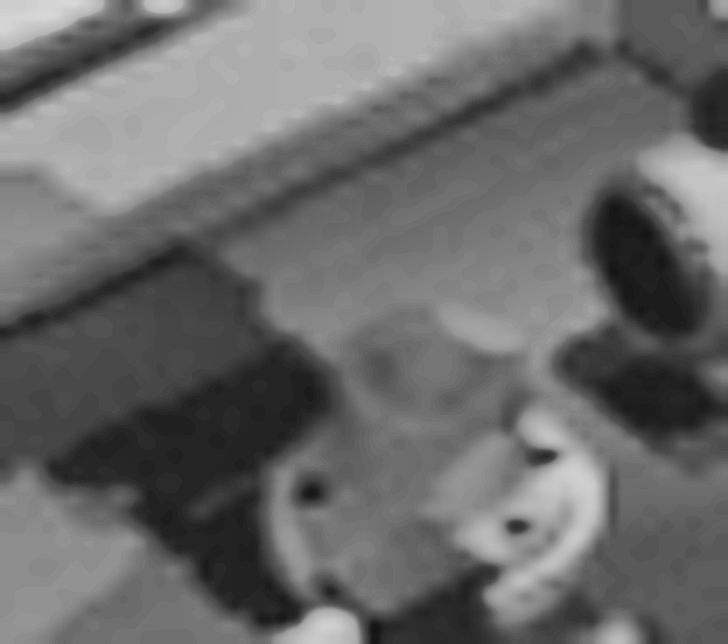

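The hub sits on the seat disc at about (425,440) in the crop, level and with the post visible in its bore. Next is the gate.

```bash
cat >> h.py <<'E'
H=np.array([.581,.2195]); YAW=.014
def gp(th,gap,r=.12,z=.048):
    t=th-YAW; d=np.array([-np.sin(t),-np.cos(t)]); n=np.array([np.cos(t),-np.sin(t)])
    p=H+r*d-n*(.003+.008+gap); return [*p,z],np.pi/2-t
E
python3 - <<'E'
from h import *
st(); p,y=gp(.887,.03,z=.16); print(p,y); plan(p,y)
p,y=gp(.887,.03); print(p,y)
E
```

```text
{'time': 11.55, 'tool_pos': [0.6583, 0.1357, 0.1555], 'ee_rot': [3.1408, -0.0002, 1.5817], 'joint_positions': [0.119, 0.3734, 1.1255, 0.0001, 1.6419, -1.4627], 'wrist_force': [-0.0389, 0.2353, -1.6423], 'width': 0.0564}
[np.float64(0.46270504593725975), np.float64(0.17381297948766863), 0.16] 0.6977963267948966
shift [ 0.1609 -0.7808 -0.0186] turn [ 2.000e-04 -2.000e-04  2.814e-01] rows 7.1
[np.float64(0.46270504593725975), np.float64(0.17381297948766863), 0.048] 0.6977963267948966
```

Call:
servo_tool:
  targets: "0.3 0.02 -0.1 -0.019 0 0 0.03; 0 0.05 -0.22 -0.019 0 0 0.07; 0 0.07 -0.34 -0.019 0 0 0.11; 0 0.1 -0.46 -0.019 0 0 0.15; 0 0.12 -0.58 -0.019 0 0 0.19; 0 0.14 -0.7 -0.019 0 0 0.23; 0 0.16 -0.77 -0.019 0 0 0.265; 0 0.161 -0.781 -0.019 0 0 0.281; 0 0.161 -0.781 -0.019 0 0 0.281; 0 0.161 -0.781 -0.019 0 0 0.281"

```text
time: 12.38
tool_pos: [0.4615, 0.1736, 0.1579]
ee_rot: [-3.14, 0.003, 0.701]
wrist_force: [0.7, 1.0, -0.0]
width: 0.0004
```

Run:
```python
from h import *
st(); p,y=gp(.887,.03); plan(p,y)
shot("side",170,100,110,120,5,"pics/side7.png");shot("top",150,180,110,110,5,"pics/top7.png")
```

```text
{'time': 12.3833, 'tool_pos': [0.4615, 0.1736, 0.1579], 'ee_rot': [-3.1401, 0.0032, 0.7007], 'joint_positions': [0.2448, -0.0227, 1.5781, -0.0001, 1.5898, -0.4559], 'wrist_force': [0.7443, 0.9502, -0.039], 'width': 0.0004}
shift [0.0056 0.003  0.4395] turn [-0.0005  0.001   0.0009] rows 2.6
```

View pics/side7.png

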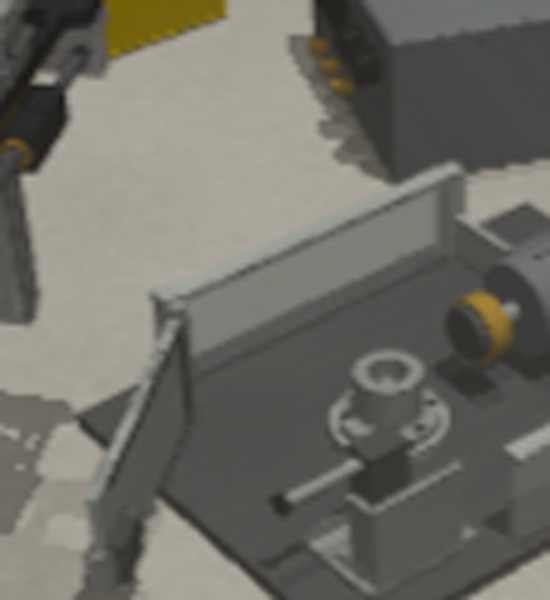

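View pics/top7.png

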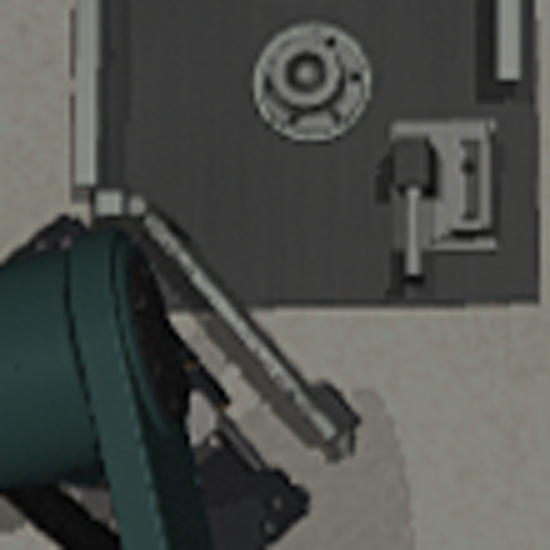

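Call:
servo_tool:
  targets: "0 0.005 0.003 0.1 0 0 0; 0 0.005 0.003 0.22 0 0 0; 0 0.005 0.003 0.34 0 0 0; 0 0.005 0.003 0.42 0 0 0; 0 0.005 0.003 0.44 0 0 0; 0 0.005 0.003 0.44 0 0 0; 0 0.005 0.003 0.44 0 0 0; 0 0.005 0.003 0.44 0 0 0"

```text
time: 13.15
tool_pos: [0.4657, 0.1743, 0.0518]
ee_rot: [3.14, -0.003, 0.699]
wrist_force: [0.1, 0.2, 0.9]
width: 0.0002
```

```bash
cat > gplan.py <<'E'
from h import *
import sys
st(); o=get_obs(); R0=Ro.from_euler("xyz",o["ee_rot"])
for a in sys.argv[1:]:
    th,gap=map(float,a.split(",")); p,y=gp(th,gap); d=R0.inv().apply(np.array(p)-o["tool_pos"])/.25; r=(R0.inv()*Ro.from_euler("xyz",[np.pi,0,y])).as_rotvec()/np.pi
    print(th,gap,np.round(p,4),round(y,3),"->",d.round(3),r.round(3))
E
python3 gplan.py .887,.0 .8,0 .7,0 .6,0 .5,0 .4,0
```

```text
{'time': 13.15, 'tool_pos': [0.4657, 0.1743, 0.0518], 'ee_rot': [3.1402, -0.003, 0.6989], 'joint_positions': [0.2441, 0.0519, 1.7201, 0.0001, 1.3662, -0.4548], 'wrist_force': [0.0694, 0.1875, 0.8543], 'width': 0.0002}
0.887 0.0 [0.482  0.1508 0.048 ] 0.698 -> [-0.011  0.114  0.015] [ 0.    -0.001  0.   ]
0.8 0.0 [0.4883 0.1425 0.048 ] 0.785 -> [-0.013  0.156  0.015] [ 0.    -0.001 -0.027]
0.7 0.0 [0.4965 0.1336 0.048 ] 0.885 -> [-0.011  0.204  0.015] [ 0.001 -0.001 -0.059]
0.6 0.0 [0.5055 0.1256 0.048 ] 0.985 -> [-0.004  0.251  0.015] [ 0.001 -0.001 -0.091]
0.5 0.0 [0.5152 0.1185 0.048 ] 1.085 -> [0.008 0.298 0.016] [ 0.001 -0.001 -0.123]
0.4 0.0 [0.5256 0.1125 0.048 ] 1.185 -> [0.024 0.344 0.016] [ 0.001 -0.001 -0.155]
```

Call:
servo_tool:
  targets: "0 -0.004 0.03 0.01 0 0 0; 0 -0.008 0.06 0.015 0 0 0; 0 -0.01 0.09 0.015 0 0 0; 0 -0.011 0.105 0.015 0 0 0; 0 -0.011 0.115 0.015 0 0 0; 0 -0.012 0.13 0.015 0 0 -0.01; 0 -0.013 0.145 0.015 0 0 -0.02; 0 -0.013 0.156 0.015 0 0 -0.027; 0 -0.012 0.172 0.015 0 0 -0.038; 0 -0.011 0.188 0.015 0 0 -0.049; 0 -0.011 0.204 0.015 0 0 -0.059; 0 -0.011 0.204 0.015 0 0 -0.059"

```text
time: 14.15
tool_pos: [0.4953, 0.1327, 0.0463]
ee_rot: [3.141, -0.0, 0.884]
wrist_force: [-0.3, 0.3, 0.5]
width: 0.0006
```

```bash
python3 gplan.py .65,0 .6,0 .55,0 .5,0 .45,0 .4,0 .35,0 .3,0
python3 - <<'E'
from h import *
shot("side",170,100,110,120,5,"pics/side8.png");shot("top",150,180,110,110,5,"pics/top8.png")
E
```

```text
{'time': 14.15, 'tool_pos': [0.4953, 0.1327, 0.0463], 'ee_rot': [3.1413, -0.0002, 0.884], 'joint_positions': [0.1512, 0.093, 1.6878, -0.0001, 1.3604, -0.7327], 'wrist_force': [-0.3492, 0.2986, 0.4579], 'width': 0.0006}
0.65 0.0 [0.5009 0.1295 0.048 ] 0.935 -> [ 0.004  0.025 -0.007] [ 0.    -0.    -0.016]
0.6 0.0 [0.5055 0.1256 0.048 ] 0.985 -> [ 0.004  0.049 -0.007] [ 0.    -0.    -0.032]
0.55 0.0 [0.5103 0.1219 0.048 ] 1.035 -> [ 0.005  0.074 -0.007] [ 0.    -0.    -0.048]
0.5 0.0 [0.5152 0.1185 0.048 ] 1.085 -> [ 0.007  0.098 -0.007] [ 0.    -0.    -0.064]
0.45 0.0 [0.5204 0.1154 0.048 ] 1.135 -> [ 0.01   0.121 -0.007] [ 0.   -0.   -0.08]
0.4 0.0 [0.5256 0.1125 0.048 ] 1.185 -> [ 0.014  0.145 -0.007] [ 0.    -0.    -0.096]
0.35 0.0 [0.531  0.1098 0.048 ] 1.235 -> [ 0.02   0.169 -0.007] [ 0.    -0.    -0.112]
0.3 0.0 [0.5366 0.1075 0.048 ] 1.285 -> [ 0.027  0.192 -0.007] [ 0.    -0.    -0.128]
```

View pics/side8.png

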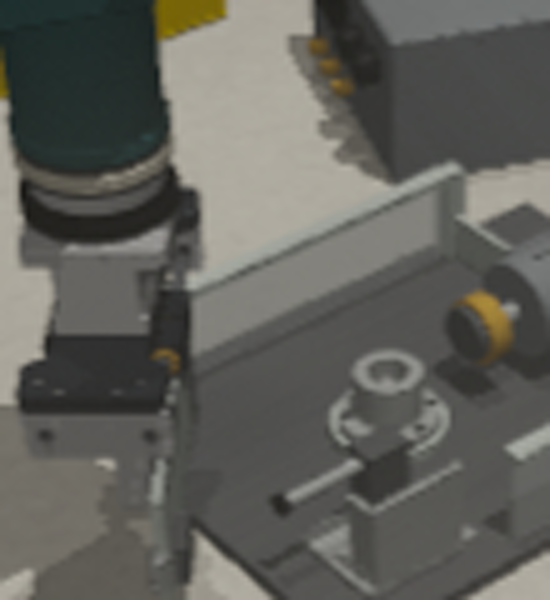

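View pics/top8.png

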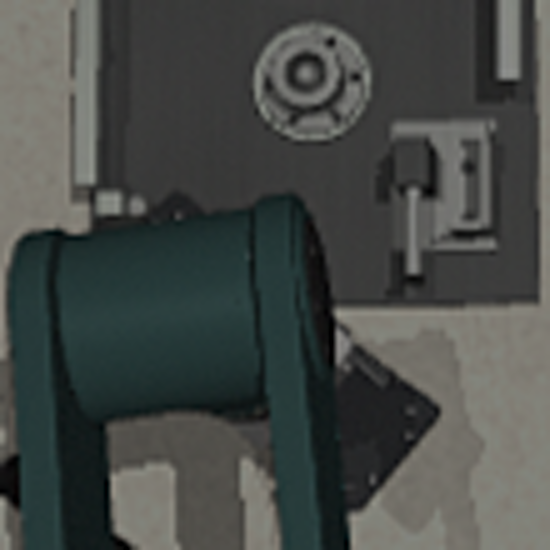

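Call:
servo_tool:
  targets: "0 0.002 0.015 -0.004 0 0 -0.01; 0 0.004 0.032 -0.007 0 0 -0.021; 0 0.004 0.049 -0.007 0 0 -0.032; 0 0.005 0.066 -0.007 0 0 -0.043; 0 0.006 0.082 -0.007 0 0 -0.053; 0 0.007 0.098 -0.007 0 0 -0.064; 0 0.009 0.114 -0.007 0 0 -0.075; 0 0.012 0.13 -0.007 0 0 -0.086; 0 0.014 0.145 -0.007 0 0 -0.096; 0 0.018 0.16 -0.007 0 0 -0.106; 0 0.02 0.169 -0.007 0 0 -0.112; 0 0.02 0.169 -0.007 0 0 -0.112"

```text
time: 15.25
tool_pos: [0.5309, 0.1103, 0.048]
ee_rot: [3.141, -0.0, 1.236]
wrist_force: [-0.4, 0.7, 0.9]
width: 0.0004
```

```bash
python3 gplan.py .3,0 .25,0 .2,0 .17,0 .14,0 .1,0 .05,0
python3 - <<'E'
from h import *
shot("side",170,100,110,120,5,"pics/side9.png")
E
```

```text
{'time': 15.25, 'tool_pos': [0.5309, 0.1103, 0.048], 'ee_rot': [3.1415, -0.0001, 1.2358], 'joint_positions': [0.1002, 0.1548, 1.6152, 0.0001, 1.3714, -1.1356], 'wrist_force': [-0.3637, 0.6943, 0.8747], 'width': 0.0004}
0.3 0.0 [0.5366 0.1075 0.048 ] 1.285 -> [-0.003  0.025 -0.   ] [ 0.    -0.    -0.016]
0.25 0.0 [0.5422 0.1054 0.048 ] 1.335 -> [-0.004  0.049 -0.   ] [ 0.    -0.    -0.032]
0.2 0.0 [0.548  0.1036 0.048 ] 1.385 -> [-0.003  0.073 -0.   ] [ 0.    -0.    -0.047]
0.17 0.0 [0.5515 0.1027 0.048 ] 1.415 -> [-0.002  0.088 -0.   ] [ 0.    -0.    -0.057]
0.14 0.0 [0.555  0.1018 0.048 ] 1.445 -> [-0.     0.102 -0.   ] [ 0.    -0.    -0.067]
0.1 0.0 [0.5597 0.1009 0.048 ] 1.485 -> [ 0.002  0.121 -0.   ] [ 0.    -0.    -0.079]
0.05 0.0 [0.5657 0.1    0.048 ] 1.535 -> [ 0.007  0.145 -0.   ] [ 0.    -0.    -0.095]
```

View pics/side9.png

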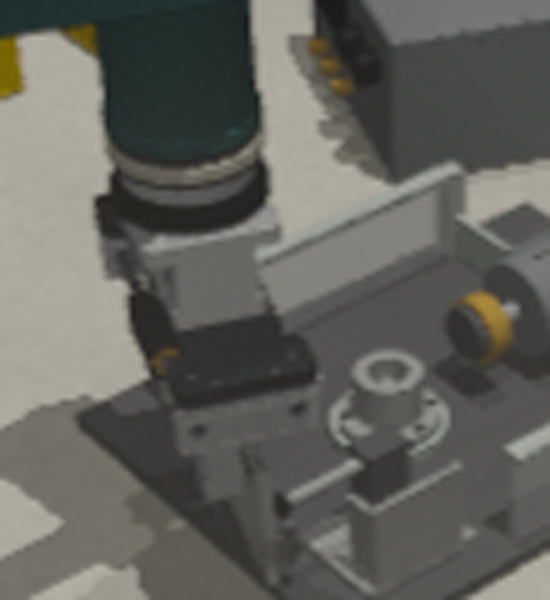

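Call:
servo_tool:
  targets: "0 -0.001 0.012 0 0 0 -0.008; 0 -0.003 0.025 0 0 0 -0.016; 0 -0.003 0.037 0 0 0 -0.024; 0 -0.004 0.049 0 0 0 -0.032; 0 -0.004 0.061 0 0 0 -0.04; 0 -0.003 0.073 0 0 0 -0.047; 0 -0.003 0.073 0 0 0 -0.047"

```text
time: 15.88
tool_pos: [0.5474, 0.1042, 0.0478]
ee_rot: [-3.141, -0.001, 1.384]
wrist_force: [-2.7, 1.6, 0.4]
width: 0.0005
```

```bash
python3 gplan.py .17,0 .14,0 .1,0 .05,0 0,0 -.05,0
```

```text
{'time': 15.8833, 'tool_pos': [0.5474, 0.1042, 0.0478], 'ee_rot': [-3.1406, -0.0007, 1.3841], 'joint_positions': [0.0857, 0.1873, 1.5777, 0.001, 1.3774, -1.2986], 'wrist_force': [-2.7307, 1.5789, 0.3986], 'width': 0.0005}
0.17 0.0 [0.5515 0.1027 0.048 ] 1.415 -> [-0.003  0.017 -0.001] [-0.   -0.   -0.01]
0.14 0.0 [0.555  0.1018 0.048 ] 1.445 -> [-0.003  0.032 -0.001] [-0.    -0.    -0.019]
0.1 0.0 [0.5597 0.1009 0.048 ] 1.485 -> [-0.004  0.051 -0.001] [-0.    -0.    -0.032]
0.05 0.0 [0.5657 0.1    0.048 ] 1.535 -> [-0.003  0.075 -0.001] [-0.    -0.    -0.048]
0.0 0.0 [0.5717 0.0994 0.048 ] 1.585 -> [-0.001  0.099 -0.001] [-0.    -0.    -0.064]
-0.05 0.0 [0.5777 0.099  0.048 ] 1.635 -> [ 0.002  0.123 -0.001] [-0.   -0.   -0.08]
```

Call:
servo_tool:
  targets: "0 -0.001 0.008 0 0 0 -0.005; 0 -0.003 0.017 0 0 0 -0.01; 0 -0.003 0.017 0 0 0 -0.01"

```text
time: 16.13
tool_pos: [0.5516, 0.1023, 0.0478]
ee_rot: [-3.141, -0.0, 1.416]
wrist_force: [-1.6, 2.6, -0.2]
width: 0.0005
```

Call:
servo_tool:
  targets: "0 0 0.008 0 0 0 -0.005; 0 -0.001 0.016 0 0 0 -0.01; 0 -0.001 0.016 0 0 0 -0.01"

```text
time: 16.38
tool_pos: [0.5557, 0.1013, 0.0477]
ee_rot: [-3.141, -0.0, 1.447]
wrist_force: [-2.4, 2.8, -0.9]
width: 0.0001
```

Call:
servo_tool:
  targets: "0 0 0.006 0 0 0 -0.004; 0 0 0.01 0 0 0 -0.006; 0 0 0.01 0 0 0 -0.006"

```text
time: 16.63
tool_pos: [0.5571, 0.1009, 0.0478]
ee_rot: [-3.139, 0.0, 1.466]
wrist_force: [-5.7, 2.7, 1.2]
width: 0.0007
```

Call:
servo_tool:
  targets: "0 0 0.006 0 0 0 -0.004; 0 0 0.01 0 0 0 -0.006; 0 0 0.01 0 0 0 -0.006"

```text
time: 16.88
tool_pos: [0.5588, 0.1005, 0.0478]
ee_rot: [-3.137, 0.001, 1.485]
wrist_force: [-8.0, 1.3, 3.8]
width: 0.0003
```

Call:
servo_tool:
  targets: "0 0 0.006 0 0 0 -0.004; 0 0 0.01 0 0 0 -0.006; 0 0 0.01 0 0 0 -0.006"

```text
time: 17.13
tool_pos: [0.5609, 0.1002, 0.0478]
ee_rot: [-3.136, 0.001, 1.504]
wrist_force: [-8.4, 1.7, 3.7]
width: 0.0007
```

Call:
servo_tool:
  targets: "0 0 0.004 0 0 0 -0.003; 0 0 0.008 0 0 0 -0.005; 0 0 0.008 0 0 0 -0.005"

```text
time: 17.38
tool_pos: [0.5625, 0.0999, 0.0478]
ee_rot: [-3.135, 0.001, 1.52]
wrist_force: [-9.7, 0.3, 4.2]
width: 0.0004
```

Call:
servo_tool:
  targets: "0 0 0.004 0 0 0 -0.003; 0 0 0.008 0 0 0 -0.005; 0 0 0.008 0 0 0 -0.005"

```text
time: 17.63
tool_pos: [0.5665, 0.0996, 0.0478]
ee_rot: [-3.14, 0.001, 1.535]
wrist_force: [-0.8, 0.4, -1.5]
width: 0.0001
```

Call:
servo_tool:
  targets: "0 0 0.004 0 0 0 -0.003; 0 0 0.006 0 0 0 -0.004; 0 0 0.006 0 0 0 -0.004"

```text
time: 17.88
tool_pos: [0.5685, 0.0994, 0.0479]
ee_rot: [-3.141, 0.001, 1.547]
wrist_force: [-3.9, -1.2, 2.2]
width: 0.0003
```

Call:
servo_tool:
  targets: "0 0 0.004 0 0 0 -0.003; 0 0 0.004 0 0 0 -0.003; 0 0 0.004 0 0 0 -0.003"

```text
time: 18.13
tool_pos: [0.5691, 0.0993, 0.0479]
ee_rot: [-3.14, 0.002, 1.557]
wrist_force: [-5.0, -3.2, 2.5]
width: 0.0007
```

Call:
servo_tool:
  targets: "0 0 0.004 0 0 0 -0.003; 0 0 0.004 0 0 0 -0.003; 0 0 0.004 0 0 0 -0.003"

```text
time: 18.38
tool_pos: [0.5692, 0.0992, 0.048]
ee_rot: [-3.138, 0.002, 1.566]
wrist_force: [-7.2, -2.6, 3.1]
width: 0.0002
```

Call:
servo_tool:
  targets: "0 0 0.004 0 0 0 0; 0 0 0.008 0 0 0 0; 0 0 0.008 0 0 0 0; 0 0 0.008 0 0 0 0"

```text
time: 18.72
tool_pos: [0.5692, 0.0992, 0.048]
ee_rot: [-3.134, 0.002, 1.567]
wrist_force: [-12.1, -2.8, 7.0]
width: 0.0002
```

Call:
servo_tool:
  targets: "0 0 0.004 0 0 0 0; 0 0 0.006 0 0 0 0; 0 0 0.006 0 0 0 0; 0 0 0.006 0 0 0 0"

```text
time: 19.05
tool_pos: [0.5692, 0.0991, 0.048]
ee_rot: [-3.13, 0.002, 1.567]
wrist_force: [-16.4, -2.7, 8.8]
width: -0.0
```

Call:
servo_tool:
  targets: "0 0 -0.01 0 0 0 0; 0 0 -0.02 0 0 0 0; 0 0 -0.03 0 0 0 0; 0 0 -0.04 0 0 0 0; 0 0 -0.06 0 0 0 0; 0 0 -0.1 0 0 0 0; 0 0 -0.16 0 0 0 0; 0 0 -0.22 0 0 0 0; 0 0 -0.24 0 0 0 0; 0 0 -0.24 -0.1 0 0 0; 0 0 -0.24 -0.2 0 0 0; 0 0 -0.24 -0.3 0 0 0"

```text
time: 20.05
tool_pos: [0.5136, 0.1005, 0.1236]
ee_rot: [-3.141, -0.0, 1.566]
wrist_force: [0.0, 0.7, -0.4]
width: 0.0005
```

Run:
```python
from h import *
shot("side",180,110,130,110,5,"pics/side10.png");shot("top",150,130,130,120,5,"pics/top10.png"); st()
```

```text
{'time': 20.15, 'tool_pos': [0.5174, 0.1008, 0.1285], 'ee_rot': [3.1303, -0.0012, 1.5662], 'joint_positions': [0.0848, 0.0559, 1.5573, 0.0002, 1.5171, -1.4814], 'wrist_force': [0.4845, -0.6932, 0.9588], 'width': 0.0005}
```

View pics/side10.png

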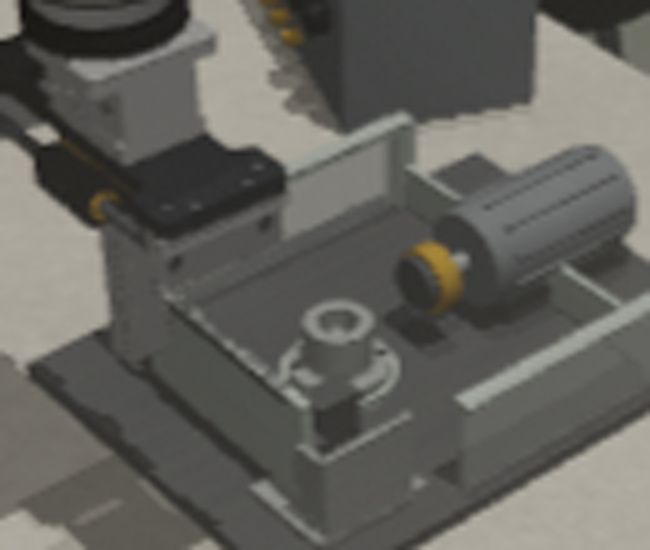

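View pics/top10.png

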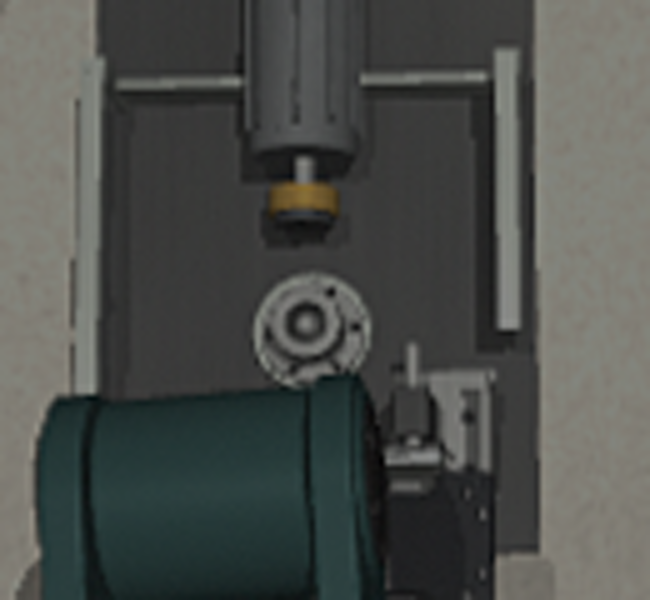

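The gate appears shut and held, with the plunger fully in. I'll back away to get an unobstructed view from the top camera.

Call:
servo_tool:
  targets: "0 0 -0.05 -0.1 0 0 0; 0 0 -0.12 -0.25 0 0 0; 0 0 -0.25 -0.35 0 0 0; 0 0 -0.38 -0.4 0 0 0; 0 0 -0.5 -0.4 0 0 0; 0 0 -0.6 -0.4 0 0 0; 0 0 -0.65 -0.4 0 0 0; 0 0 -0.65 -0.4 0 0 0; 0 0 -0.65 -0.4 0 0 0; 0 0 -0.65 -0.4 0 0 0; 0 0 -0.65 -0.4 0 0 0; 0 0 -0.65 -0.4 0 0 0"

```text
time: 21.15
tool_pos: [0.3522, 0.1011, 0.2225]
ee_rot: [-3.14, 0.0, 1.566]
wrist_force: [0.1, 0.2, 0.2]
width: 0.0004
```

Run:
```python
from h import *
shot("side",180,110,130,110,5,"pics/side11.png");shot("top",150,130,130,120,5,"pics/top11.png"); shot("top",0,0,560,420,1,"pics/top11f.png"); st()
```

```text
{'time': 21.3, 'tool_pos': [0.352, 0.1011, 0.2227], 'ee_rot': [-3.1408, 0.0, 1.5657], 'joint_positions': [0.1245, -0.3353, 1.7138, 0.0001, 1.764, -1.4412], 'wrist_force': [0.7793, 0.0891, -0.8485], 'width': 0.0006}
```

View pics/side11.png

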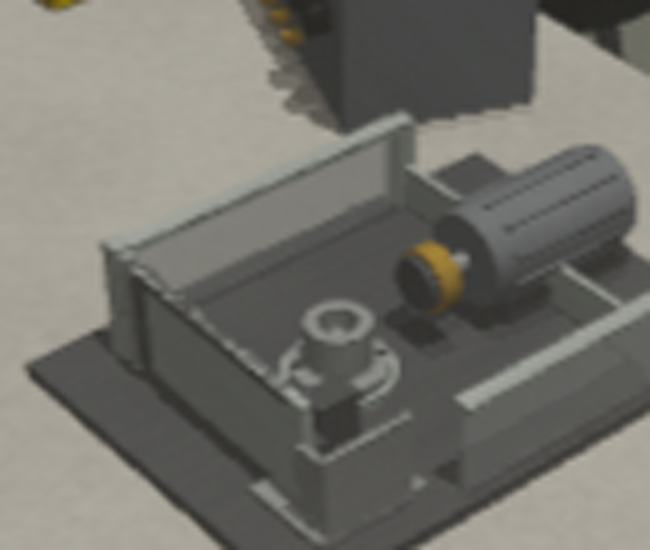

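View pics/top11.png

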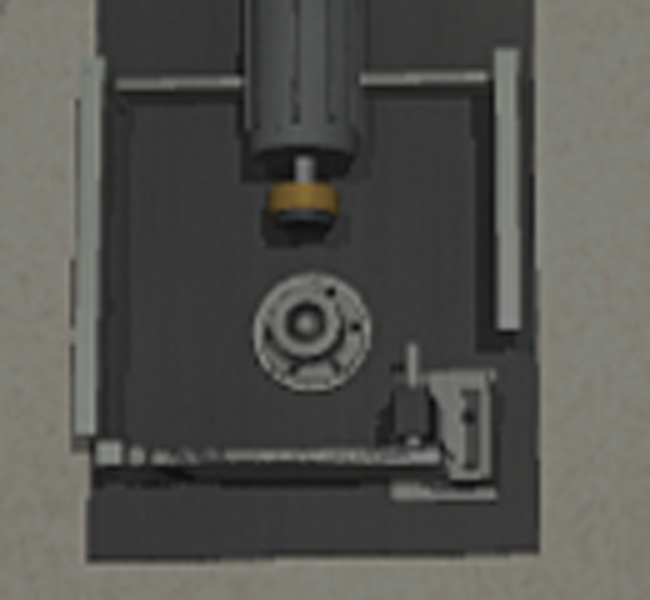

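View pics/top11f.png

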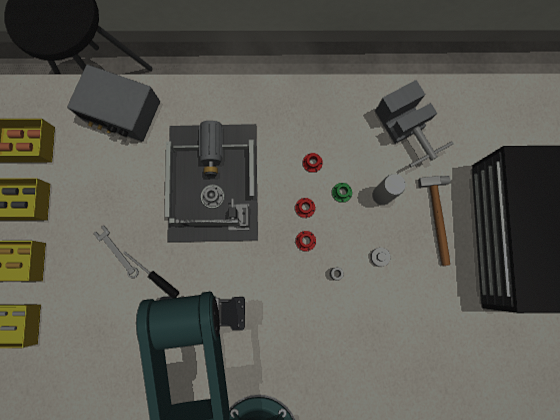

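```bash
python3 -c "
from bench import robot; print(robot.close_job())"
```

```text
the job is handed in; nothing more can be done
None
```

The hub is on the locating post, flange down and released, and the guard gate is shut and stays shut. I handed the job in at about 21 s.

**Hub:** On the way down the bore touched the side of the post with about 8 N. I moved the hub about 4–6 mm sideways, after which it went down freely. The tool stopped at 30.6 mm, where a fully seated hub should put it at 30.5 mm. Both cameras show the hub flat on the disc with the post in its bore.

**Gate:** I pushed it all the way with shut fingers. The force rose to about 10 N, dropped to under 1 N as the tongue passed the strike, then rose again with no movement at the hard stop. The highest push I read at the stop was 16.4 N along the push, or about 19 N with the vertical part included. Force is only reported at the end of each move, so any brief peak in between would not show.

**Last checks:** With the arm well clear for over a second, both pictures show the gate still shut against its buffer. The tongue is too small to see in the pictures, so the latching rests on the force drop and the gate not springing back. The other things on the bench look unmoved in the top view.

**Disagreement:** The two cameras differed by about 3–4 mm on positions, and the side view on its own misled the first approach to the post. Touch settled it.

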